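Oil a turntable stem, draw it up and hold it for clamping

ROBOT

A 6-joint arm with a two-finger parallel gripper is mounted at the origin on the work surface. World frame = base frame: x ahead of the robot, y to its left, z up, the work surface at z = 0. Lengths are in m, angles in rad, forces in N, time in s.
With the tool pointing down it reaches from about 0.275 to 1 m from the base axis. Payload 8.4 kg.
Tool frame: the origin (TCP) lies on the centre line of the jaws, within the pads' length; the fingertips stand 17 mm ahead of it and the grasp point (between the pads) lies 2 mm behind it (bot.tcp_to_tips is the y of the fingertips in the tool frame, in m); y points along the fingers, z is the direction in which the jaws open and shut, and the axes are right-handed (so a half turn about y gives the same grasp; the last joint's range is limited). The gripper opens to 85 mm and grips with 20 to 120 N. Pads are 22 mm wide; open, the fingers measure 114 mm over their backs; the gripper's body (76 mm by 85 mm) begins 54 mm behind the grasp point. The pads swing forward as they close: fully open they stand 13 mm farther back than shut.
Start: joints at [-1.293, 0.353, 1.633, -0, 1.155, -0.002], TCP at [0.173, -0.601, 0.248] pointing down, gripper open.
Joint ranges: [-2.63, 2.63], [-0.92, 2.1], [0.06, 2.66], [-1.3, 4.44], [0, 2.69], [-3.02, 3.02]. Speed limits (rad/s): [2.22, 2.22, 2.79, 3.14, 3.14, 3.14].

INTERFACE

Orientations are given as a unit quaternion [x, y, z, w].
In Python, from workcell import bot, hand, kinematics, get_obs, vision, hand_in gives the robot as it stands. The module is installed in compiled form; this text tells all that it offers. Calls block until the motion is done:
- bot.reach(position, orientation): joint-space move of the TCP to a pose.
- bot.servo_line(position, ori=None, velocity=0.15): straight line of the TCP; ori=None keeps the orientation; velocity is the mean speed in m/s.
- bot.goto_joints(angles): joint-space move.
- hand.move_gripper(opening, strength=None): finger opening in m; strength is the grip in N (None keeps the last); returns when the fingers have stopped.
- bot.dwell(seconds).
- kinematics.solve_ik(position, orientation): joint angles nearest the present ones, or None.
- get_obs(): the state.
- vision.read_camera(name): name is "scene" or "side" or "wrist"; returns a dict with "frame" (420x560x3 uint8, red, green, blue), "intrinsics" (3x3 intrinsics, pixels), "dist" ([k1, k2, p1, p2, k3] as OpenCV has them; the pictures are not rectified), "view" (4x4, takes a point from world to camera coordinates). Camera axes: x right, y down, z forward; pixel columns grow to the right and rows downward; lengths in m; the calibration is good to about 2 mm. A picture is of the moment at which its call begins. There is no depth.
A pose or a line that the arm cannot do raises bot.IKError and nothing moves.
- hand_in(): hands the job in, once; it reports no verdict.
The state is a dict: "time_s": time; "joint_pos": joint angles; "joint_vel": joint speeds; "joint_efforts": joint torques, N m; "position": TCP position; "orientation": TCP orientation; "wrist_force": force on the tool from outside, world axes, zero at the start; "ft_torque": the same for the moment, N m; "gripper_width": finger opening in m.
Only numpy, scipy, OpenCV 4.12 (cv2) and the standard library are available. Lean on these libraries where they do the work, as an engineer would, in place of code of your own. Each camera call takes 0.05 s, during which the arm holds its last target.

TASK

Get this decorating turntable ready for clamping at its working height: take the blue brush from its wooden holder, dip its tip into the yellow oil cup, dab the tip on top of the green stand's collar right beside the steel stem, and stand the brush back in its holder. Then grip the stem and draw it straight up out of the snug bore, without forcing it sideways, until its red ring has come fully out of the collar with a gap of about 10 mm (at most 20 mm) below it, the lower end still in the bore. Finish while holding it still there, so that a colleague can tighten the clamp screw; leave the pots and the vase where they stand.

Things in the scene. Friction and masses are not known exactly. Their poses are not given: they have to be found in the camera images.
- stand: Fixed green cast stand on three splayed legs (reaching 100 mm from its axis and below 70 mm in height), with an upright round collar 110 mm high, 72 mm across at its flat top. A blind bore, 24 mm across, runs down the collar's axis from the top to a floor 10 mm above the table. Origin on the axis at table height, z up. A small clamp screw on one side is for show
- collar_mouth (a point): Centre of the bore's mouth at the top of the green collar, 110 mm above the table; the flat top of the collar is the ring from 12 to 36 mm from this point
- stem: Loose bright steel shaft, 22 mm diameter, 165 mm long, about 0.5 kg, standing upright in the stand's bore (1 mm play all round), resting on the bore floor, with its top 175 mm above the table, so 65 mm show above the collar. It jams and pushes hard on the bore if drawn askew or off-centre. Origin at the centre of its lower end, z up along it
- stem_ring (a point): Lower edge of the red ring (8 mm wide) painted on the stem, on its axis, 50 mm above the stem's lower end; at the start it is hidden in the bore, 50 mm below the mouth
- stem_top (a point): Centre of the stem's top face, 165 mm above its lower end
- brush: Loose round brush standing upright, tip down, in the holder, 165 mm long, 60 g, rigid. From the tip up: pointed head 10 mm across to 45 mm, brass guard disc 22 mm across from 45 to 51 mm, blue handle 16 mm across from 51 to 165 mm. Origin at the tip, z up along the handle
- brush_tip (a point): The brush's tip (same point as brush); 15 mm above the table while it stands in the holder
- brush_grip (a point): Good place to grip the handle, on its axis, 125 mm above the tip
- holder: Fixed light-wood block 70 x 70 mm, 60 mm high, with one upright hole in the middle, 15 mm across and 52 mm deep; the brush's guard disc rests on its top. Origin under the hole's axis at table height
- oil_cup: Loose small open yellow cup, 60 mm across at the rim (54 at the foot), 50 mm high, wall 4 mm, floor 5 mm, empty but for a film of oil too thin to see; to be left where it is. Origin at the centre of its underside. It can stand in any of three places among the pots
- green_pot: Loose open green pot, 84 mm across, 62 mm high, not used. Origin at the centre of its underside
- red_pot: Loose open red pot, 84 mm across, 62 mm high, not used. Origin at the centre of its underside
- vase: Loose small white vase, 86 mm across, 110 mm high, not used. Origin at the centre of its underside
Things that resemble listed ones, but are neither listed nor needed, are in the scene too. Of the things shaped like the brush, the blue one is meant.

How it is judged:
On the way, in this order (a step that is already met when the one before it is completed fails the run):
1. the brush, held by the fingers, has its tip in the oil cup, at least 10 mm below the rim (horizontal distance between brush_tip and oil_cup below 0.026 m and z of brush_tip in the frame of oil_cup between 0 and 0.04 m and contact force between brush and the fingers above 0.5 N), for 0.1 s.
2. the brush tip touches the collar's top beside the stem (horizontal distance between brush_tip and collar_mouth below 0.038 m and z of brush_tip in the frame of collar_mouth between -0.006 and 0.012 m and (contact force between brush and stand above 0.2 N or contact force between brush and stem above 0.2 N) and contact force between brush and the fingers above 0.5 N), for 0.05 s.
3. the brush stands in its holder again, let go (horizontal distance between brush_tip and holder below 0.01 m and z of brush_tip in the frame of holder below 0.02 m and angle between brush's own z axis and vertical below 0.2 rad and contact force between brush and the fingers below 0.05 N), for 0.2 s.
At the end, for the whole second after the job is handed in: The fingers hold the stem still (under 10 mm/s), within 0.06 rad of the bore, the red ring's lower edge 1 to 26 mm above the collar and within 5 mm of its axis, under 20 N on the stand; the brush stands released in its holder (tip within 10 mm of the hole's axis, tilt under 0.2 rad) (all of step 3 and z of stem_ring in the frame of collar_mouth between 0.001 and 0.026 m and horizontal distance between stem_ring and collar_mouth below 0.005 m and angle between the z axis of stem and the z axis of stand, either way round below 0.06 rad and contact force between stem and the fingers above 1 N and linear speed of stem below 0.01 m/s and contact force between stem and stand below 20 N); the arm keeps its last pose, push and grip.
It fails at once if the stem is forced against the bore (over 25 N) (contact force between stem and stand above 25 N).
It fails at once if the stem is drawn far past the ring (z of stem_ring in the frame of collar_mouth above 0.045 m).
It fails at once if the oil cup, a pot or the vase is shifted by more than 25 mm or tipped (distance of any of oil_cup, green_pot, red_pot, vase from where it was at the start of the episode above 0.025 m or angle between any of oil_cup, green_pot, red_pot, vase's own z axis and vertical above 0.3 rad).
It also fails if it takes over 69 s, if anything falls off the work surface, if the arm or the gripper's body presses on something with over 40 N, if the wrist force passes 120 N, or if a joint passes its speed limit or range.

## Working session

There is one attempt and no reset: what is moved stays moved. The work goes in short steps, each a Python script; the robot and the scene stay as the last script left them, time stands still between calls to the robot, and variables do not carry over. Pictures are saved under pics/ and viewed, and the job is handed in when it is done.

```bash
mkdir -p pics; ls; python3 - <<'E'
from workcell import bot,hand,kinematics,get_obs,vision
import cv2,numpy as np
o=get_obs();print({k:np.round(v,3).tolist() for k,v in o.items()})
for n in ("scene","side","wrist"):
    c=vision.read_camera(n);cv2.imwrite(f"pics/{n}0.png",c["frame"][:,:,::-1])
    V=c["view"];print(n,np.round(c["intrinsics"],1).tolist(),np.round(c["dist"],4),np.round(-V[:3,:3].T@V[:3,3],3),np.round(V[:3,:3],2).tolist())
print(bot.tcp_to_tips)
E
```

```text
pics
{'time_s': 0.0, 'joint_pos': [-1.293, 0.354, 1.634, -0.0, 1.155, -0.002], 'joint_vel': [0.003, -0.0, 0.002, 0.001, 0.001, 0.001], 'joint_efforts': [-0.002, -60.526, -34.207, -0.0, 0.009, 0.0], 'position': [0.172, -0.6, 0.248], 'orientation': [-0.099, 0.701, -0.7, 0.099], 'wrist_force': [-0.759, -0.376, -0.072], 'ft_torque': [-0.038, 0.015, 0.023], 'gripper_width': 0.085}
scene [[388.4, 0.0, 281.5], [0.0, 388.4, 204.6], [0.0, 0.0, 1.0]] [0.0273 0.     0.     0.     0.    ] [0.914 0.47  0.861] [[-0.81, 0.59, 0.01], [0.46, 0.64, -0.61], [-0.37, -0.49, -0.79]]
side [[436.2, 0.0, 283.9], [0.0, 436.2, 208.7], [0.0, 0.0, 1.0]] [-0.0183  0.      0.      0.      0.    ] [0.187 0.506 0.792] [[-0.8, -0.6, 0.02], [-0.44, 0.58, -0.69], [0.4, -0.56, -0.73]]
wrist [[309.9, 0.0, 280.1], [0.0, 309.9, 209.2], [0.0, 0.0, 1.0]] [-0.0383  0.      0.      0.      0.    ] [ 0.254 -0.577  0.373] [[0.28, -0.96, -0.0], [-0.91, -0.26, 0.33], [-0.32, -0.09, -0.94]]
0.017
```

View pics/scene0.png

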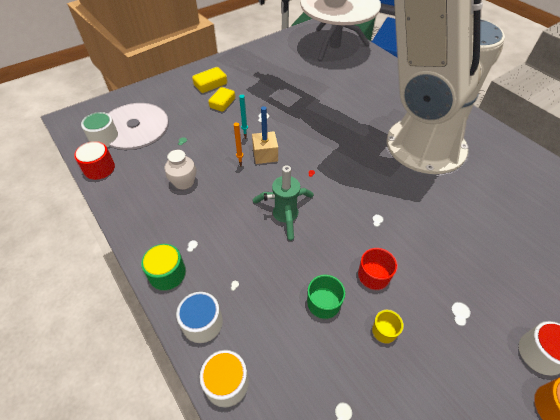

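View pics/side0.png

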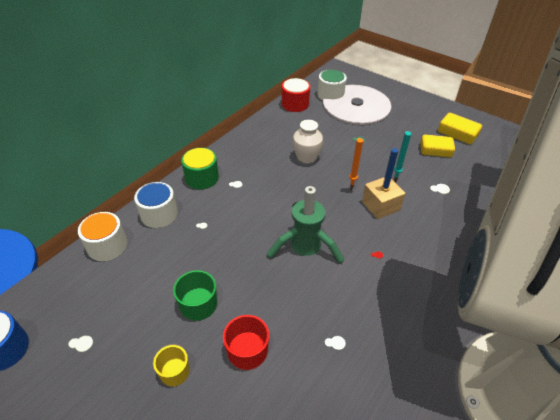

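View pics/wrist0.png

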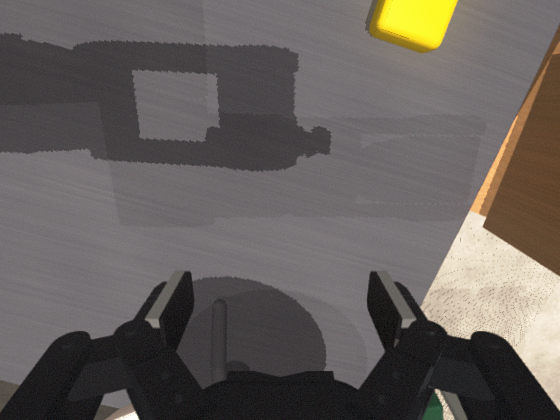

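The scene view shows three brush-like things: blue at (264,125) standing in the wooden block, teal at (243,115), and orange at (238,145). The blue one in the block fits the description. Among the yellow things, the small open cup at scene (388,327) / side (172,366) is the oil cup. The green tin with yellow paint (163,265) and the sponges (210,80) are not. The green collar with the steel stem is at scene (286,190) / side (308,215).

```bash
cat > h.py <<'E'
from workcell import bot,hand,kinematics,get_obs,vision
import cv2,numpy as np
def cams(ns=("scene","side")): return {n:vision.read_camera(n) for n in ns}
def ray(c,uv):
    p=cv2.undistortPoints(np.array([[uv]],float),np.array(c["intrinsics"]),np.array(c["dist"]))[0,0]
    V=np.array(c["view"]);R=V[:3,:3];o=-R.T@V[:3,3];d=R.T@np.array([p[0],p[1],1]);return o,d/np.linalg.norm(d)
def onz(c,uv,z):
    o,d=ray(c,uv);return o+d*(z-o[2])/d[2]
def tri(c1,a,c2,b):
    o1,d1=ray(c1,a);o2,d2=ray(c2,b)
    s=np.linalg.lstsq(np.stack([d1,-d2],1),o2-o1,rcond=None)[0]
    p,q=o1+s[0]*d1,o2+s[1]*d2
    return (p+q)/2,np.linalg.norm(p-q)
def proj(c,P):
    V=np.array(c["view"]);return cv2.projectPoints(np.array([P],float),cv2.Rodrigues(V[:3,:3])[0],V[:3,3],np.array(c["intrinsics"]),np.array(c["dist"]))[0][0,0]
E
python3 - <<'E'
import cv2,numpy as np
a=cv2.imread("pics/scene0.png");b=cv2.imread("pics/side0.png")
A=cv2.resize(a[85:245,220:330],None,fx=3.6,fy=3.6,interpolation=cv2.INTER_CUBIC)
B=cv2.resize(b[125:275,260:420],None,fx=2.45,fy=2.45*1.0,interpolation=cv2.INTER_CUBIC)
h=576;cv2.imwrite("pics/c1.png",np.hstack([A,cv2.copyMakeBorder(B,0,h-B.shape[0],0,0,cv2.BORDER_CONSTANT)]))
from h import *
for n,im in(("scene",a),("side",b)):
    H=cv2.cvtColor(im,cv2.COLOR_BGR2HSV)
    for nm,lo,hi in(("blue",(105,120,40),(125,255,255)),("teal",(85,120,60),(100,255,255)),("orange",(6,180,120),(16,255,255)),("yellow",(24,150,100),(34,255,255)),("wood",(12,80,120),(23,200,255)),("green",(60,80,30),(85,255,255)),("red",(0,200,80),(4,255,255))):
        m=cv2.inRange(H,lo,hi);k,l,s,ce=cv2.connectedComponentsWithStats(m)
        print(n,nm,[(s[i].tolist(),ce[i].round(1).tolist()) for i in range(1,k) if s[i,4]>50])
E
```

```text
scene blue [([380, 0, 14, 6, 58], [387.5, 1.7]), ([371, 17, 26, 40, 585], [387.0, 36.4]), ([261, 107, 6, 33, 148], [263.7, 122.3]), ([180, 294, 35, 34, 932], [197.1, 310.9])]
scene teal [([239, 95, 9, 39, 176], [242.9, 113.3])]
scene orange [([234, 126, 9, 36, 173], [237.9, 142.5]), ([535, 379, 25, 41, 677], [546.7, 402.4])]
scene yellow [([192, 67, 35, 26, 577], [209.4, 79.1]), ([209, 87, 26, 24, 423], [221.3, 98.7]), ([143, 245, 35, 30, 805], [160.2, 259.3]), ([373, 310, 31, 33, 766], [387.2, 325.8])]
scene wood [([67, 0, 171, 90, 2030], [138.6, 35.8]), ([538, 9, 22, 13, 67], [549.0, 14.9]), ([14, 43, 73, 26, 275], [50.3, 55.3]), ([252, 132, 26, 32, 669], [264.9, 147.6])]
scene green [([292, 13, 19, 13, 91], [301.5, 18.7]), ([356, 19, 19, 21, 179], [366.9, 28.1]), ([84, 114, 25, 15, 291], [95.9, 121.0]), ([253, 177, 60, 63, 1205], [285.5, 202.2]), ([141, 244, 44, 46, 700], [167.2, 275.2]), ([307, 274, 38, 45, 1349], [325.1, 295.8])]
scene red [([75, 145, 39, 34, 604], [97.7, 166.3]), ([358, 249, 39, 40, 1090], [376.8, 268.0]), ([539, 324, 21, 36, 552], [550.5, 339.1])]
side blue [(
[... 177 characters left out ...]
([394, 131, 17, 46, 269], [402.4, 152.9])]
side orange [([350, 138, 13, 47, 231], [355.9, 160.7])]
side yellow [([421, 113, 61, 44, 1354], [450.0, 134.8]), ([183, 147, 31, 21, 503], [198.3, 157.3]), ([153, 345, 36, 41, 1022], [171.2, 364.2])]
side wood [([462, 52, 71, 47, 634], [494.1, 82.9]), ([365, 177, 40, 31, 609], [384.9, 191.3]), ([80, 212, 37, 28, 117], [95.7, 221.6])]
side green [([0, 0, 363, 248, 52832], [132.3, 88.2]), ([322, 70, 22, 12, 202], [332.5, 75.3]), ([182, 153, 37, 36, 715], [201.2, 175.7]), ([267, 200, 77, 63, 1815], [306.4, 233.1]), ([173, 270, 44, 51, 1774], [195.6, 294.4])]
side red [([282, 86, 28, 25, 460], [295.0, 100.0]), ([224, 315, 45, 54, 1847], [246.1, 341.4])]
```

View pics/c1.png

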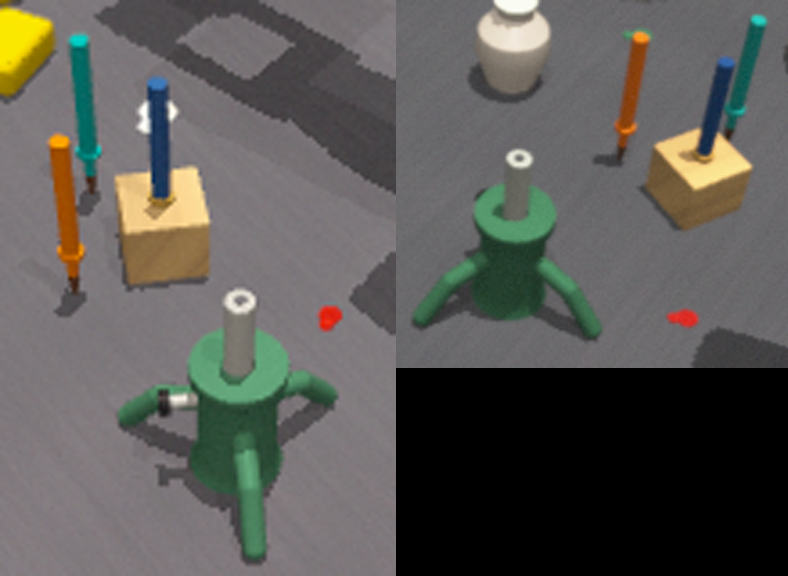

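The crop confirms that the blue brush stands in the wooden block. The teal and orange ones stand free on the table. Next I triangulate.

```bash
python3 - <<'E'
from h import *
c=cams();S,D=c["scene"],c["side"]
for n,a,b,z in(("brushtop",(263.6,108.2),(394.5,150.5),.18),("guard",(265,140.3),(386.5,188.3),.063),("stemtop",(286.7,167.5),(310.2,189.1),.175),("collar",(286.5,186.9),(308.4,211.9),.11),("orangetop",(236.7,123.9),(360,141.3),.165),("tealtop",(242.2,96.1),(407.3,133.6),.165)):
    p,e=tri(S,a,D,b);print(n,p.round(4),"gap",round(e,4),onz(S,a,z)[:2].round(4),onz(D,b,z)[:2].round(4))
ims=[]
for n,x,y in(("scene",362,300),("side",145,335)):
    ims.append(cv2.resize(c[n]["frame"][y:y+55,x:x+55,::-1],None,fx=7,fy=7,interpolation=cv2.INTER_CUBIC))
cv2.imwrite("pics/cup.png",np.hstack(ims))
E
```

```text
brushtop [ 0.4389 -0.2622  0.1764] gap 0.0017 [ 0.4419 -0.2572] [ 0.4376 -0.2591]
guard [ 0.4366 -0.2652  0.0561] gap 0.0049 [ 0.4419 -0.2557] [ 0.4346 -0.2615]
stemtop [ 0.5193 -0.045   0.1751] gap 0.0008 [ 0.5194 -0.0446] [ 0.5195 -0.0457]
collar [ 0.5195 -0.0443  0.1058] gap 0.0036 [ 0.5225 -0.0393] [ 0.5178 -0.0432]
orangetop [ 0.5259 -0.2645  0.1606] gap 0.0004 [ 0.5282 -0.2602] [ 0.5234 -0.2588]
tealtop [ 0.4494 -0.3572  0.1629] gap 0.0008 [ 0.4511 -0.354 ] [ 0.4486 -0.355 ]
```

View pics/cup.png

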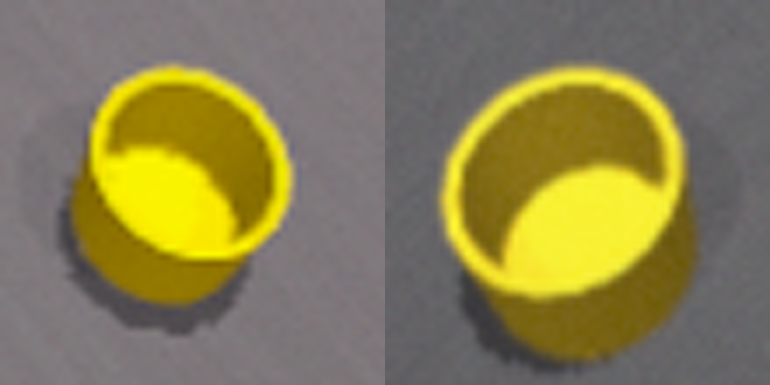

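```bash
cat >> h.py <<'E'
from scipy.spatial.transform import Rotation as Ro
def ori(deg):
    f=np.radians(deg);y=np.array([0,0,-1.]);z=np.array([np.cos(f),np.sin(f),0]);x=np.cross(y,z)
    return Ro.from_matrix(np.stack([x,y,z],1)).as_quat()
def st(t=""):
    o=get_obs();print(t,"t",round(o["time_s"],2),"p",np.round(o["position"],4),"F",np.round(o["wrist_force"],2),"M",np.round(o["ft_torque"],2),"w",round(float(o["gripper_width"]),4));return o
E
python3 - <<'E'
from h import *
c=cams();S,D=c["scene"],c["side"]
a,b=(389.3,323.4),(170.6,361)
print(tri(S,a,D,b),onz(S,a,.05),onz(D,b,.05))
o=get_obs();print(Ro.from_quat(o["orientation"]).as_matrix().round(3))
W=vision.read_camera("wrist");R=Ro.from_quat(o["orientation"]).as_matrix();V=W["view"]
print("cam in tool",R.T@(-V[:3,:3].T@V[:3,3]-o["position"]))
for deg in range(-180,180,30):
    r=[]
    for p in([.4395,-.26,.138],[.4395,-.26,.28],[.519,-.045,.15],[.519,-.045,.21],[.75,.15,.3]):
        q=kinematics.solve_ik(p,ori(deg));r.append(None if q is None else np.round(q,2).tolist())
    print(deg,r[0],r[2],r[4])
E
```

```text
(array([0.53747896, 0.35355346, 0.04590301]), np.float64(0.0034092486370013043)) [0.53962278 0.35584624 0.05      ] [0.53557056 0.35266568 0.05      ]
[[-0.961 -0.     0.276]
 [-0.276  0.    -0.961]
 [ 0.    -1.    -0.   ]]
cam in tool [-0.08447077 -0.12542435  0.00039554]
-180 [-0.54, 0.32, 1.97, -0.0, 0.85, 2.6] None [0.2, 0.54, 1.23, -0.0, 1.37, -2.95]
-150 [-0.54, 0.32, 1.97, -0.0, 0.85, 2.08] [-0.09, 0.31, 1.94, -0.0, 0.88, 2.53] [0.2, 0.54, 1.23, -0.0, 1.37, 2.81]
-120 [-0.54, 0.32, 1.97, -0.0, 0.85, 1.56] [-0.09, 0.31, 1.94, -0.0, 0.88, 2.01] [0.2, 0.54, 1.23, 0.0, 1.37, 2.29]
-90 [-0.54, 0.32, 1.97, -0.0, 0.85, 1.03] [-0.09, 0.31, 1.94, -0.0, 0.88, 1.48] [0.2, 0.54, 1.23, -0.0, 1.37, 1.77]
-60 [-0.54, 0.32, 1.97, -0.0, 0.85, 0.51] [-0.09, 0.31, 1.94, -0.0, 0.88, 0.96] [0.2, 0.54, 1.23, 0.0, 1.37, 1.24]
-30 [-0.54, 0.32, 1.97, -0.0, 0.85, -0.01] [-0.09, 0.31, 1.94, -0.0, 0.88, 0.43] [0.2, 0.54, 1.23, -0.0, 1.37, 0.72]
0 [-0.54, 0.32, 1.97, -0.0, 0.85, -0.54] [-0.09, 0.31, 1.94, -0.0, 0.88, -0.09] [0.2, 0.54, 1.23, -0.0, 1.37, 0.2]
30 [-0.54, 0.32, 1.97, -0.0, 0.85, -1.06] [-0.09, 0.31, 1.94, -0.0, 0.88, -0.61] [0.2, 0.54, 1.23, -0.0, 1.37, -0.33]
60 [-0.54, 0.32, 1.97, -0.0, 0.85, -1.58] [-0.09, 0.31, 1.94, -0.0, 0.88, -1.14] [0.2, 0.54, 1.23, -0.0, 1.37, -0.85]
90 [-0.54, 0.32, 1.97, -0.0, 0.85, -2.11] [-0.09, 0.31, 1.94, -0.0, 0.88, -1.66] [0.2, 0.54, 1.23, -0.0, 1.37, -1.38]
120 [-0.54, 0.32, 1.97, -0.0, 0.85, -2.63] [-0.09, 0.31, 1.94, -0.0, 0.88, -2.18] [0.2, 0.54, 1.23, -0.0, 1.37, -1.9]
150 None [-0.09, 0.31, 1.94, -0.0, 0.88, -2.71] [0.2, 0.54, 1.23, -0.0, 1.37, -2.42]
```

```bash
python3 - <<'E'
from h import *
q=ori(30);st()
bot.reach([.4395,-.26,.28],q);st()
hand.move_gripper(.05,40);st()
bot.dwell(.2);o=st()
W=vision.read_camera("wrist");cv2.imwrite("pics/w1.png",W["frame"][:,:,::-1])
for p in([.4395,-.26,.18],[.4395,-.26,.06],[.519,-.045,.175],[.519,-.045,.11]):print(p,proj(W,p))
im=W["frame"][:,:,::-1];H=cv2.cvtColor(im,cv2.COLOR_BGR2HSV)
m=cv2.inRange(H,(105,120,30),(125,255,255));k,l,s,ce=cv2.connectedComponentsWithStats(m)
print([(s[i].tolist(),ce[i].round(1).tolist()) for i in range(1,k) if s[i,4]>50])
E
```

```text
t 0.4 p [ 0.1726 -0.6006  0.2481] F [ 0.48 -0.39 -0.56] M [ 0.04 -0.   -0.04] w 0.0853
 t 2.0 p [ 0.4393 -0.2606  0.28  ] F [-0.25 -0.37  0.46] M [ 0.03  0.   -0.02] w 0.0856
 t 2.44 p [ 0.4394 -0.2602  0.28  ] F [-0.49  0.2   0.42] M [ 0.    0.01 -0.  ] w 0.0502
 t 2.64 p [ 0.4395 -0.26    0.28  ] F [-0.69  0.04 -0.59] M [-0.03  0.02  0.02] w 0.0499
[0.4395, -0.26, 0.18] [280.57857032 216.79741717]
[0.4395, -0.26, 0.06] [280.31472901 179.85442915]
[0.519, -0.045, 0.175] [543.94967695   8.71128917]
[0.519, -0.045, 0.11] [484.82037462  28.81117704]
[([272, 213, 17, 16, 222], [280.0, 220.4])]
```

View pics/w1.png

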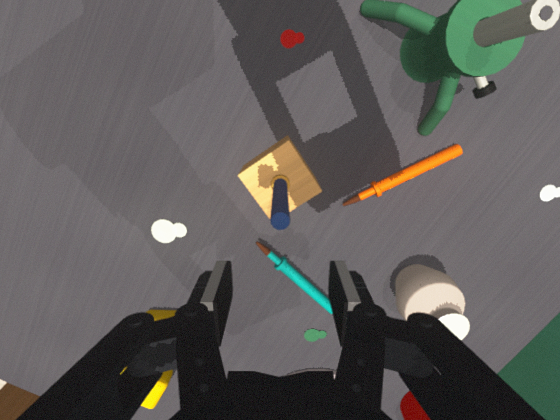

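The wrist view shows the blue brush top at about (280,220), against a predicted (281,217). The brush therefore sits about 2 mm farther along tool +x, which agrees with the triangulation. The jaws clear the orange and teal brushes.

```bash
python3 - <<'E'
from h import *
W=vision.read_camera("wrist")
print(onz(W,(280.5,220),.18),onz(W,(280.5,183),.063))
x,y=.4402,-.2617
bot.servo_line([x,y,.138],velocity=.12);st("down")
hand.move_gripper(.0,40);bot.dwell(.2);st("grip")
bot.servo_line([x,y,.20],velocity=.1);st("up")
c=cams();
cv2.imwrite("pics/g1.png",np.hstack([cv2.resize(c["scene"]["frame"][70:200,200:330,::-1],(400,400)),cv2.resize(c["side"]["frame"][90:220,320:450,::-1],(400,400))]))
E
```

```text
[ 0.44079142 -0.26232239  0.18      ] [ 0.4411551  -0.26241947  0.063     ]
down t 4.08 p [ 0.4406 -0.262   0.1386] F [-0.05  0.21  0.61] M [-0.    0.01 -0.01] w 0.0499
grip t 4.67 p [ 0.4405 -0.262   0.1385] F [-1.39 -0.15  5.55] M [ 0.01  0.25 -0.04] w 0.0152
up t 5.44 p [ 0.4399 -0.2615  0.1995] F [0.84 1.15 0.36] M [ 0.   -0.03  0.  ] w 0.0152
```

View pics/g1.png

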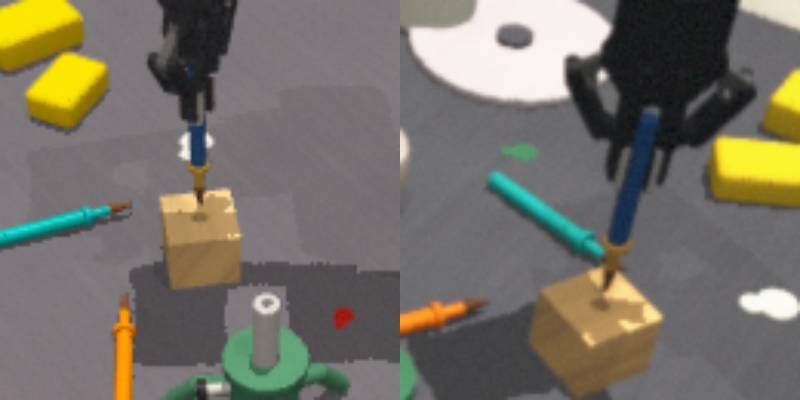

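The brush is held and out of its hole. The teal and orange brushes now lie on the table, clear of everything needed (they had already fallen in the earlier wrist view). Next is the oil cup.

```bash
python3 - <<'E'
from h import *
c=cams()
print("tip",tri(c["scene"],(264.7,136),c["side"],(387.3,187.5)))
q=ori(30)
bot.servo_line([.44,-.2617,.30],velocity=.25);st()
bot.servo_line([.5375,.354,.30],velocity=.3);o=st()
bot.dwell(.2);c=cams()
cv2.imwrite("pics/d1.png",np.hstack([cv2.resize(c["scene"]["frame"][220:360,320:460,::-1],(400,400)),cv2.resize(c["side"]["frame"][240:400,100:260,::-1],(400,400))]))
E
```

```text
tip (array([ 0.43417074, -0.26713481,  0.06449358]), np.float64(0.0047814156218405025))
 t 6.19 p [ 0.44   -0.2617  0.3001] F [-0.83  0.56 -0.94] M [ 0.01 -0.01 -0.02] w 0.0146
 t 8.42 p [0.5375 0.353  0.3002] F [-0.12  0.01 -1.47] M [-0.06 -0.09  0.03] w 0.0146
```

View pics/d1.png

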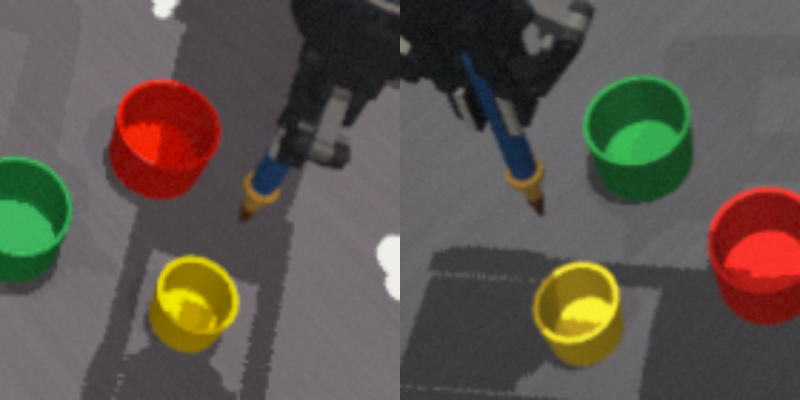

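```bash
python3 - <<'E'
from h import *
c=cams()
p,e=tri(c["scene"],(405.75,296.7),c["side"],(157.2,325.2));o=get_obs()
print("tip",p,e,p-o["position"])
p,e=tri(c["scene"],(263/400*140+320,186/400*140+220),c["side"],((523-400)*.4+100,173*.4+240))
print("guard",p,e)
bot.servo_line([.5375,.354,.20],velocity=.15);st()
c=cams()
cv2.imwrite("pics/d2.png",np.hstack([cv2.resize(c["scene"]["frame"][220:360,320:460,::-1],(400,400)),cv2.resize(c["side"]["frame"][240:400,100:260,::-1],(400,400))]))
E
```

```text
tip [0.5350636  0.3532932  0.17637755] 0.0038115207145796855 [-0.00246394 -0.00055246 -0.12370845]
guard [0.53643415 0.35378506 0.22495144] 0.0014738598603378362
 t 9.63 p [0.538  0.3543 0.2008] F [-0.13 -0.03 -0.3 ] M [ 0.01 -0.03  0.02] w 0.0153
```

View pics/d2.png

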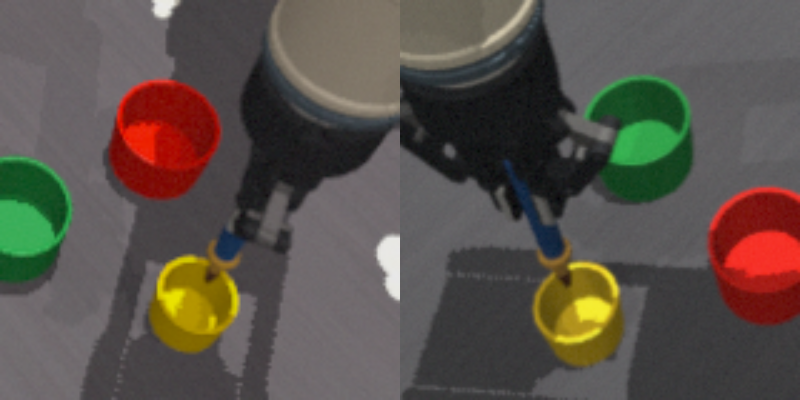

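The tip measures 124 mm below the TCP and the brush is vertical and over the cup. I'll dip, then move to the collar.

```bash
python3 - <<'E'
from h import *
bot.servo_line([.5385,.354,.147],velocity=.12);st("in");bot.dwell(.3)
c=cams()
cv2.imwrite("pics/d3.png",np.hstack([cv2.resize(c["scene"]["frame"][220:360,320:460,::-1],(400,400)),cv2.resize(c["side"]["frame"][240:400,100:260,::-1],(400,400))]))
bot.servo_line([.5385,.354,.31],velocity=.2)
bot.servo_line([.521,-.072,.31],velocity=.25);st()
bot.servo_line([.521,-.072,.255],velocity=.15);bot.dwell(.2);st("above")
c=cams()
cv2.imwrite("pics/d4.png",np.hstack([cv2.resize(c["scene"]["frame"][130:230,240:340,::-1],(400,400)),cv2.resize(c["side"]["frame"][150:250,260:360,::-1],(400,400))]))
E
```

```text
in t 10.32 p [0.5388 0.3542 0.1474] F [0.18 0.61 0.82] M [ 0.03 -0.    0.01] w 0.0154
 t 13.55 p [ 0.521  -0.0713  0.31  ] F [ 1.04 -0.41 -0.7 ] M [ 0.   -0.04  0.04] w 0.015
above t 14.27 p [ 0.5217 -0.072   0.2561] F [ 0.16  0.64 -0.83] M [ 0.01  0.03 -0.02] w 0.0149
```

View pics/d3.png

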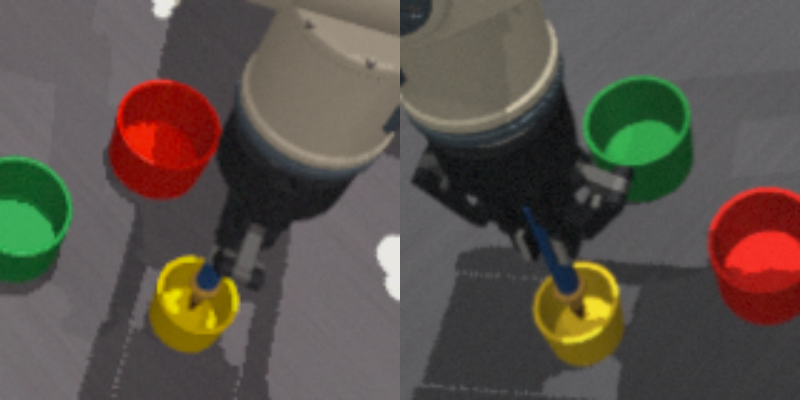

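View pics/d4.png

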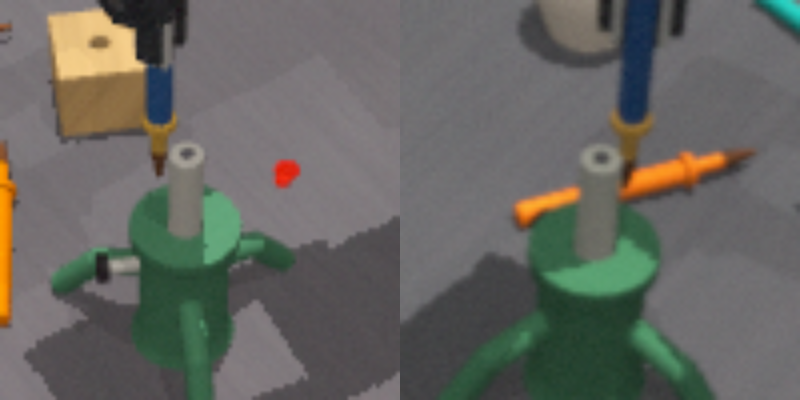

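The tip is inside the cup in both views (scene crop (195,300), side crop (577,308)). It now hovers just beside the stem over the collar, so I descend slowly while watching the force.

```bash
python3 - <<'E'
from h import *
bot.servo_line([.521,-.072,.239],velocity=.08)
b=np.mean([get_obs()["wrist_force"] for _ in range(5)],0)
z=.239
while z>.226:
    z-=.001;bot.servo_line([.521,-.072,z],velocity=.02);bot.dwell(.05)
    F=np.mean([get_obs()["wrist_force"] for _ in range(4)],0)
    o=get_obs();print(round(z,4),o["position"].round(4),F.round(2))
    if F[2]>3: break
bot.dwell(.15);st("dab")
c=cams()
cv2.imwrite("pics/d5.png",np.hstack([cv2.resize(c["scene"]["frame"][130:230,240:340,::-1],(400,400)),cv2.resize(c["side"]["frame"][150:250,260:360,::-1],(400,400))]))
E
```

```text
0.238 [ 0.5211 -0.072   0.2382] [-0.08 -0.34  0.64]
0.237 [ 0.521 -0.072  0.237] [-0.21  0.26 -0.48]
0.236 [ 0.521 -0.072  0.236] [ 0.51  0.38 -0.09]
0.235 [ 0.521  -0.072   0.2349] [-0.21  0.66 -0.75]
0.234 [ 0.5209 -0.072   0.2339] [ 0.33  1.23 -0.19]
0.233 [ 0.5212 -0.0721  0.2333] [-0.02 -0.06  2.06]
0.232 [ 0.5216 -0.0721  0.233 ] [-1.22 -0.72 10.23]
dab t 16.97 p [ 0.5215 -0.0721  0.233 ] F [-1.56 -0.08  9.5 ] M [-0.02  0.38  0.01] w 0.0151
```

View pics/d5.png

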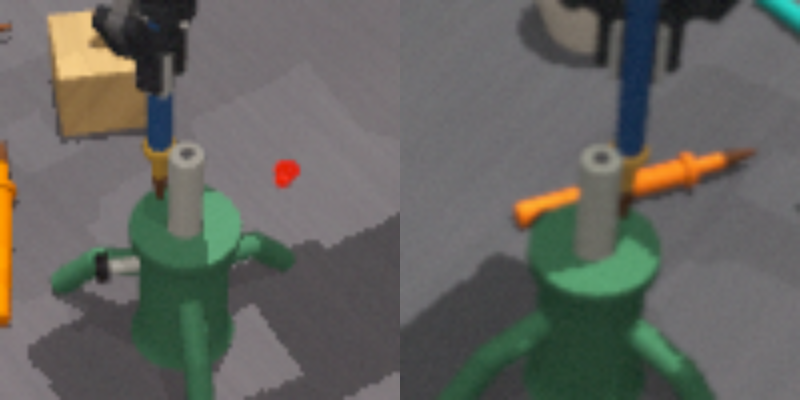

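The dab made contact at the expected height (TCP 0.233, tip about 0.110, 9.5 N). Now I return the brush to its holder.

```bash
python3 - <<'E'
from h import *
bot.servo_line([.521,-.072,.29],velocity=.15)
bot.servo_line([.4402,-.2617,.29],velocity=.2)
bot.servo_line([.4402,-.2617,.200],velocity=.15);bot.dwell(.2);st("above")
c=cams()
cv2.imwrite("pics/e1.png",np.hstack([cv2.resize(c["scene"]["frame"][90:190,210:310,::-1],(400,400)),cv2.resize(c["side"]["frame"][130:230,340:440,::-1],(400,400))]))
E
```

```text
above t 19.73 p [ 0.4408 -0.262   0.201 ] F [ 0.28  0.27 -0.31] M [-0.02  0.07  0.01] w 0.0149
```

View pics/e1.png

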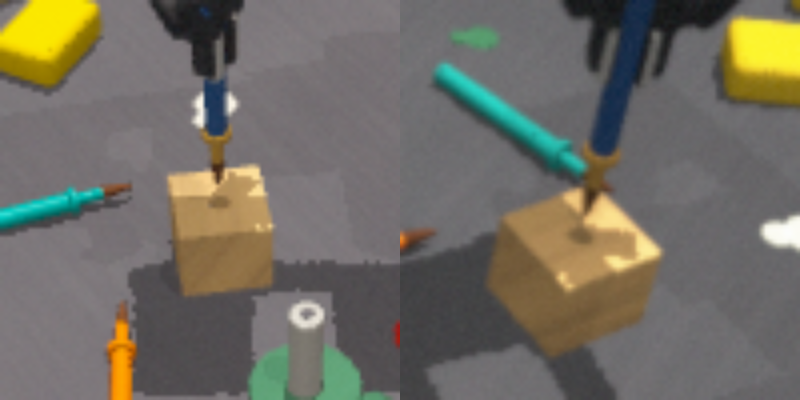

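```bash
python3 - <<'E'
from h import *
c=cams();S,D=c["scene"],c["side"]
print("tip",tri(S,(264.5,135),D,(388,183.25)),"hole",tri(S,(264.75,140.5),D,(385,188.75)))
for z in(.0775,):print(onz(S,(264.5,135),z),onz(D,(388,183.25),z))
print("hole z.06",onz(S,(264.75,140.5),.06),onz(D,(385,188.75),.06))
print(proj(S,[.4402,-.2617,.0775])-proj(S,[.4402,-.2617,.06]),proj(D,[.4402,-.2617,.0775])-proj(D,[.4402,-.2617,.06]))
z=.201
while z>.139:
    z-=.008 if z>.15 else .003
    z=max(z,.139)
    bot.servo_line([.4402,-.2617,z],velocity=.06)
    F=np.mean([get_obs()["wrist_force"] for _ in range(4)],0)
    print(round(z,4),F.round(2))
    if F[2]>5 or np.linalg.norm(F[:2])>5: break
st()
E
```

```text
tip (array([ 0.43610749, -0.26686474,  0.07386583]), np.float64(0.0018302563504842943)) hole (array([ 0.43871286, -0.26271247,  0.05674095]), np.float64(0.0023755262696896454))
[ 0.43880173 -0.26222258  0.0775    ] [ 0.43497596 -0.26428512  0.0775    ]
hole z.06 [ 0.44125213 -0.2581538   0.06      ] [ 0.43775716 -0.26100826  0.06      ]
[-0.16169936 -4.41309262] [ 1.32202812 -5.24645414]
0.193 [-0.4  -0.1  -1.47]
0.185 [0.13 0.21 0.01]
0.177 [-0.37  0.24 -1.2 ]
0.169 [-0.15  0.89  0.02]
0.161 [ 0.05  0.31 -0.52]
0.153 [-0.07  0.26 -0.98]
0.145 [-0.28 -0.79 -0.81]
0.142 [-0.17  0.09 -0.94]
0.139 [-0.54 -0.02 -0.45]
 t 22.4 p [ 0.4401 -0.2616  0.1388] F [-0.54 -0.02 -0.45] M [ 0.02 -0.02 -0.  ] w 0.0149
```

It went in without resistance. I'll release, rise and check.

```bash
python3 - <<'E'
from h import *
hand.move_gripper(.05);st()
bot.servo_line([.4402,-.2617,.24],velocity=.12)
bot.servo_line([.519,-.045,.28],velocity=.2);bot.dwell(.2)
o=st();c=cams(("scene","side","wrist"));W=c["wrist"]
cv2.imwrite("pics/f0.png",np.hstack([cv2.resize(c["scene"]["frame"][90:190,210:310,::-1],(400,400)),cv2.resize(c["side"]["frame"][130:230,340:440,::-1],(400,400))]))
im=W["frame"][:,:,::-1]
for p in([.519,-.045,.175],[.519,-.045,.11]):print(proj(W,p))
u,v=proj(W,[.519,-.045,.14]).astype(int)
x0,y0=u-60,max(0,v-60);print(x0,y0)
cv2.imwrite("pics/f1.png",cv2.resize(im[y0:y0+120,x0:x0+120],None,fx=5,fy=5,interpolation=cv2.INTER_CUBIC))
E
```

```text
t 22.83 p [ 0.4402 -0.2617  0.139 ] F [-0.15 -0.48 -0.7 ] M [ 0.02 -0.02 -0.01] w 0.0499
 t 25.34 p [ 0.5188 -0.0457  0.2799] F [ 0.    0.33 -0.67] M [-0.02  0.07 -0.03] w 0.0502
[281.019993   214.19825726]
[280.77355584 191.61418055]
220 140
```

View pics/f0.png

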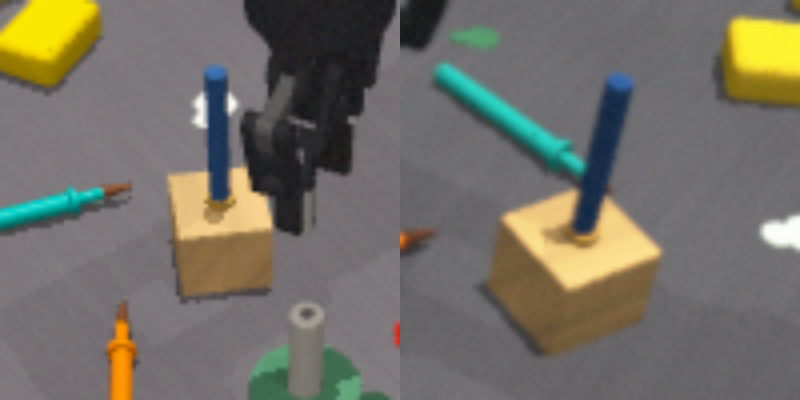

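View pics/f1.png

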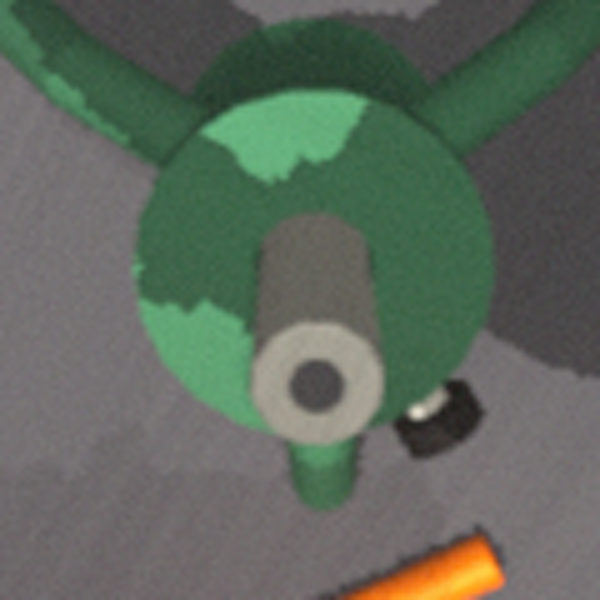

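The brush stands in its holder again. The stem top appears at about (283.4,216.8) in the wrist picture. I'll refine, go down around the stem and look.

```bash
python3 - <<'E'
from h import *
W=vision.read_camera("wrist")
p=onz(W,(283.4,216.8),.175);print(p,onz(W,(283,192.4),.11))
j=np.array([np.cos(np.pi/6),.5]);n=np.array([.5,-np.cos(np.pi/6)])
print("jaw",p[:2]@j,np.array([.5194,-.045])@j,"n",p[:2]@n,np.array([.5194,-.045])@n)
t=(p[:2]+np.array([.5194,-.045]))/2;print(t)
bot.servo_line([t[0],t[1],.19],velocity=.15)
bot.servo_line([t[0],t[1],.150],velocity=.06);bot.dwell(.2);st()
W=vision.read_camera("wrist");cv2.imwrite("pics/k1.png",W["frame"][150:400,130:430,::-1].repeat(2,0).repeat(2,1))
E
```

```text
[ 0.52178617 -0.04586577  0.175     ] [ 0.52136678 -0.04450116  0.11      ]
jaw 0.4289471935521979 0.4273135947256374 n 0.3006140125204078 0.29867114317029975
[ 0.52059309 -0.04543289]
 t 27.31 p [ 0.5209 -0.0454  0.1504] F [-0.76 -0.29  0.23] M [0.04 0.03 0.02] w 0.0503
```

View pics/k1.png

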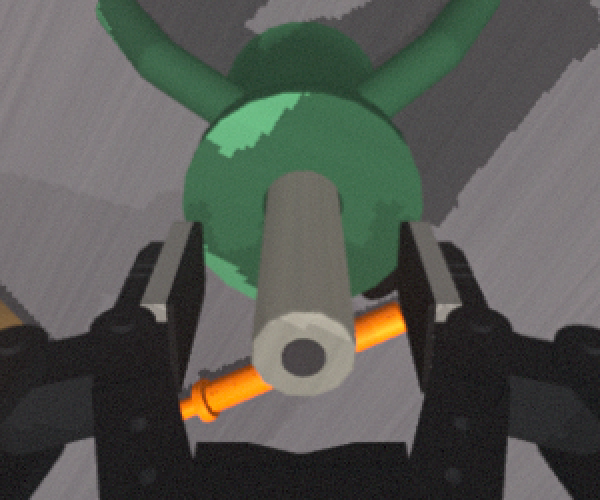

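The stem's centre is at crop x≈304 and the pads' midpoint at about 302, so the offset is about 0.3 mm along the jaw. I'll shift by that and close in steps while watching the wrist force.

```bash
python3 - <<'E'
from h import *
j=np.array([np.cos(np.pi/6),.5]);n=np.array([.5,-np.cos(np.pi/6)])
t=np.array([.5206,-.0454])+.0003*j+.0005*n
bot.servo_line([t[0],t[1],.150],velocity=.03);bot.dwell(.1)
def F():
    f=[]
    for _ in range(6): f.append(get_obs()["wrist_force"]);bot.dwell(.01)
    return np.mean(f,0)
b=F();print("base",b.round(2))
for w in(.030,.026,.0245,.0235,.0228,.0222):
    hand.move_gripper(w,20);f=F()-b;o=get_obs()
    print(w,round(float(o["gripper_width"]),4),"jaw",round(f[:2]@j,2),"n",round(f[:2]@n,2),"z",round(f[2],2),o["position"].round(4))
    if abs(f[:2]@j)>3 or abs(f[2])>4: break
print(t);st()
E
```

```text
base [ 0.06 -0.04  0.22]
0.03 0.0301 jaw -0.13 n -0.37 z -0.31 [ 0.5211 -0.0457  0.15  ]
0.026 0.0261 jaw 0.46 n -0.01 z -0.08 [ 0.5211 -0.0457  0.15  ]
0.0245 0.0242 jaw 0.32 n 0.29 z -0.32 [ 0.5211 -0.0457  0.15  ]
0.0235 0.0236 jaw -0.1 n -0.15 z 0.13 [ 0.5211 -0.0457  0.15  ]
0.0228 0.0229 jaw -0.12 n -0.11 z 0.12 [ 0.5211 -0.0457  0.15  ]
0.0222 0.0221 jaw 0.34 n 0.14 z -0.42 [ 0.5212 -0.0457  0.15  ]
[ 0.52110981 -0.04568301]
 t 29.48 p [ 0.5212 -0.0457  0.15  ] F [-0.08  0.51 -0.2 ] M [ 0.02 -0.03  0.05] w 0.0221
```

No contact force down to 22.1 mm, so the jaws are well centred. I'll finish the grip.

```bash
python3 - <<'E'
from h import *
j=np.array([np.cos(np.pi/6),.5]);n=np.array([.5,-np.cos(np.pi/6)])
def F():
    f=[]
    for _ in range(6): f.append(get_obs()["wrist_force"]);bot.dwell(.01)
    return np.mean(f,0)
for w in(.0217,.0212,.0207,.0200,.018):
    hand.move_gripper(w,20);f=F();o=get_obs()
    print(w,round(float(o["gripper_width"]),4),"jaw",round(f[:2]@j,2),"n",round(f[:2]@n,2),"z",round(f[2],2),o["position"].round(4))
    if abs(f[:2]@j)>4 or abs(f[2])>6: break
    if o["gripper_width"]>w+.0015: break
st()
E
```

```text
0.0217 0.0218 jaw 0.63 n 0.12 z -0.06 [ 0.5212 -0.0457  0.15  ]
0.0212 0.0215 jaw 0.71 n -0.12 z 0.8 [ 0.5212 -0.0457  0.1501]
0.0207 0.0217 jaw 0.72 n -0.2 z 1.26 [ 0.5212 -0.0457  0.1501]
0.02 0.0215 jaw 1.26 n -0.28 z 1.8 [ 0.5212 -0.0457  0.1501]
0.018 0.0214 jaw 0.87 n -0.28 z 2.16 [ 0.5212 -0.0457  0.1501]
 t 30.81 p [ 0.5212 -0.0457  0.1501] F [0.3  1.   2.08] M [ 0.1  -0.23 -0.04] w 0.0214
```

```bash
cat >> h.py <<'E'
def Fm(k=5):
    f=[]
    for _ in range(k): f.append(get_obs()["wrist_force"]);bot.dwell(.01)
    return np.mean(f,0)
E
python3 - <<'E'
from h import *
hand.move_gripper(0.0,30);st("grip")
x,y=.5211,-.0457;z=.150
for k in range(8):
    z+=.001 if k<4 else .002
    bot.servo_line([x,y,z],velocity=.015);f=Fm();o=get_obs()
    print(round(z,4),o["position"].round(4),f.round(2),round(float(o["gripper_width"]),4))
    if np.linalg.norm(f[:2])>7 or f[2]<-16: print("stop");break
st()
c=cams()
cv2.imwrite("pics/l1.png",np.hstack([cv2.resize(c["scene"]["frame"][130:230,240:340,::-1],(400,400)),cv2.resize(c["side"]["frame"][150:250,260:360,::-1],(400,400))]))
E
```

```text
grip t 31.02 p [ 0.5212 -0.0457  0.1501] F [0.72 1.13 2.34] M [ 0.06 -0.21  0.  ] w 0.0217
0.151 [ 0.5204 -0.0457  0.1504] [ 0.42 -0.08 -3.97] 0.0211
0.152 [ 0.5209 -0.0457  0.1519] [ 0.31  0.39 -4.65] 0.0211
0.153 [ 0.5211 -0.0457  0.153 ] [-0.16 -0.42 -4.68] 0.0208
0.154 [ 0.5211 -0.0457  0.1541] [ 0.17 -0.18 -4.53] 0.0214
0.156 [ 0.5211 -0.0457  0.1561] [-0.4  -0.29 -4.77] 0.0213
0.158 [ 0.5211 -0.0457  0.158 ] [ 0.46  0.21 -4.71] 0.0211
0.16 [ 0.5212 -0.0457  0.1601] [ 0.1  -0.11 -4.36] 0.0212
0.162 [ 0.5212 -0.0457  0.1621] [ 0.31 -0.25 -4.49] 0.0215
 t 33.49 p [ 0.5212 -0.0457  0.1621] F [ 0.78 -0.5  -4.07] M [ 0.01  0.01 -0.04] w 0.0215
```

View pics/l1.png

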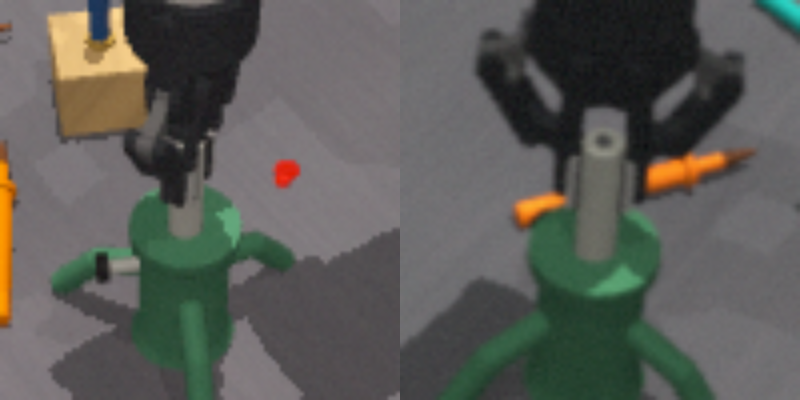

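Only the stem's weight (about 4.7 N) is felt, with no side load. I'll continue to +60 mm.

```bash
python3 - <<'E'
from h import *
x,y=.5211,-.0457;z=.162
while z<.2104:
    z=min(z+.005,.2105)
    bot.servo_line([x,y,z],velocity=.02);f=Fm(3);o=get_obs()
    print(round(z,4),o["position"].round(4),f.round(2),round(float(o["gripper_width"]),4))
    if np.linalg.norm(f[:2])>5 or f[2]<-12: print("stop");break
bot.dwell(.3);st()
c=cams()
cv2.imwrite("pics/l2.png",np.hstack([cv2.resize(c["scene"]["frame"][130:230,240:340,::-1],(400,400)),cv2.resize(c["side"]["frame"][150:250,260:360,::-1],(400,400))]))
E
```

```text
0.167 [ 0.5212 -0.0457  0.1672] [ 0.56 -0.29 -3.98] 0.0211
0.172 [ 0.5212 -0.0457  0.1721] [ 0.14 -0.25 -4.65] 0.0214
0.177 [ 0.5212 -0.0457  0.1771] [-0.46 -0.03 -4.38] 0.0211
0.182 [ 0.5212 -0.0457  0.1821] [-0.06  0.4  -4.75] 0.0212
0.187 [ 0.5212 -0.0457  0.1871] [-0.4  -0.16 -4.96] 0.0213
0.192 [ 0.5211 -0.0457  0.1921] [-0.01  0.11 -4.46] 0.0215
0.197 [ 0.5212 -0.0457  0.1971] [ 0.22  0.06 -3.93] 0.021
0.202 [ 0.5212 -0.0457  0.2021] [ 0.15 -0.16 -4.32] 0.0213
0.207 [ 0.5212 -0.0457  0.2071] [-0.21  0.17 -4.84] 0.0212
0.2105 [ 0.5212 -0.0457  0.2106] [-0.03 -0.16 -4.37] 0.0212
 t 38.07 p [ 0.5211 -0.0457  0.2105] F [-0.28  0.06 -4.64] M [0.04 0.01 0.  ] w 0.0215
```

View pics/l2.png

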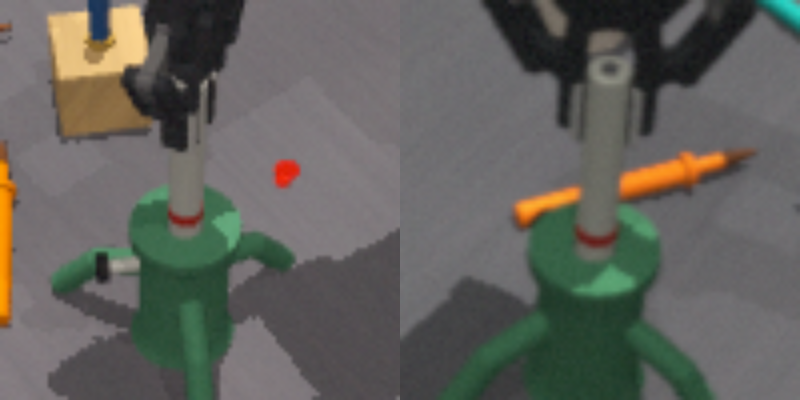

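```bash
python3 - <<'E'
from h import *
from workcell import hand_in
st();print(hand_in())
E
```

```text
t 38.17 p [ 0.5211 -0.0457  0.2105] F [-0.19 -0.35 -3.95] M [-0.01  0.02 -0.03] w 0.021
the job is handed in; nothing more can be done
None
```

I did every step in the order given and handed the job in at about 38 s of the 69 s allowed. No verdict was reported.

**Brush:**
- I dipped the blue brush in the small yellow cup. Both camera views show the tip inside it.
- I dabbed it on the collar beside the stem. It met the collar at the expected height with about 9.5 N, more than the light touch needed.
- I stood it back in its holder and let go. The pictures show it upright with its guard disc on the block.

**Stem:**
- I gripped it centred and drew it up 60 mm.
- Side forces stayed at noise level (about 0.7 N or less), and only the stem's weight of about 4.5 N was felt.
- The last pictures show the whole red ring out of the collar, with a gap I estimate at 10 mm below it. The arm was holding still.

**Checks that were off:**
- The three cameras disagreed by 2 to 5 mm on some points. I settled the stem's position by comparing it with the pads and by closing the jaws in force-checked steps.
- The teal and orange brushes, which aren't needed, were upright in the first pictures but lying on the table when I first hovered over the brush. I'm not sure why, but I saw no contact with them, and they stayed on the table out of the way.
- I saw no sign that the cup or pots had moved, but I did not re-measure them or the vase at the end.

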